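Stamp the form with the index rib in the guide

ROBOT

A 7-joint arm with a two-finger parallel gripper is mounted at the origin on a cart in front of the work surface, level with it; the furniture and walls round the work are solid. World frame = base frame: x ahead of the robot, y to its left, z up, the work surface at z = 0. Lengths are in mm, angles in rad, forces in N, time in s.
With the tool pointing down it reaches from about 400 to 875 mm from the base axis. Payload 6.5 kg.
Tool frame: the origin (TCP) lies between the finger pads; the fingertips stand 17 mm ahead of it and the grasp point (between the pads) lies 2 mm behind it (env.tip_extent is the distance from the TCP to the fingertips, in mm); z points along the fingers, y is the line along which they close (so a half turn about z gives the same grasp; the last joint's range is limited). The gripper opens to 85 mm and grips with 20 to 120 N. Pads are 22 mm wide; open, the fingers measure 114 mm over their backs; the gripper's body (76 mm by 85 mm) begins 54 mm behind the grasp point. The pads swing forward as they close: fully open they stand 13 mm farther back than shut.
Start: joints at [1.047, 0.536, -0.004, 1.538, 0.003, 1.067, -0.071], TCP at [287.279, -583.061, 248.29] pointing down, gripper open.
Joint ranges: [-2.7, 2.7], [-0.37, 2.16], [-1.27, 1.26], [0.24, 2.4], [-1.31, 4.45], [0.19, 1.91], [-2.76, 2.76]. Speed limits (rad/s): [2.39, 2.39, 3.14, 3.14, 3.14, 3.14, 3.14].

INTERFACE

Orientations are given as a rotation vector (axis times angle).
In Python, from workcell import env gives the robot as it stands.
- The arm moves only by the tool move_arm, never from a script. Its argument "increments" is a list of rows, each a list of 7 numbers: the shift along the world's x, y, z each as a share of 0.8 m, from -1 to 1, then the turn, a rotation vector about the world's x, y, z each as a share of pi/2 rad, from -1 to 1, then the opening, from -1 (shut) to 1 (fully open). In form: [[dx, dy, dz, rx, ry, rz, claw], ...]. A call has 1 to 5 rows; each row is the pose to reach, as a shift and turn from the pose commanded when the call began; what a row does not reach only later rows make up. A row lasts 1/12 s, in which the tool goes at most 41.7 mm and 7.16 degrees, less where a joint would pass 70% of its speed; a pose out of reach is approached as far as the arm can. A call with a number of a shift or a turn outside -1 to 1 is refused whole. A call with a gripper value outside its range is refused whole. The fingers move at their own pace and stop on an object; "squeeze" is the grip in N (left out, the last holds). Time passes only in rows, so rows that repeat a pose let the fingers close. It gives the time, the measured TCP pose, the force, the opening and the grip force at its end, in the units of the state.
- env.read_state(): the state, without advancing time (a new reading comes with each control period).
- env.capture(name): name is "side" or "top"; returns a dict with "pixels" (384x512x3 uint8, red, green, blue), "depth" (384x512 float32, mm along the optical axis (not along the pixel's ray), 0 where there is no reading), "intrinsics" (3x3 intrinsics, pixels), "k1" (the pictures are not rectified: a ray, as slopes to the right and down, at radius r is drawn at 1 + k1 r^2 times it, then the intrinsics apply), "R" (3x3) and "t" (3): a world point X has camera coordinates R X + t. Camera axes: x right, y down, z forward; pixel columns grow to the right and rows downward; lengths in mm; the calibration is good to about 2 mm. A picture is of the moment at which its call begins.
- env.sign_off(): hands the job in; it is judged then, once.
Trained networks look in the newest picture that a camera, given by its name, has taken for a name from the list of things; names that differ only in an ending like _2 or _b are one class to them, and where a whole thing is asked for, a point or a joint stands for the part that bears it (a point fixed in the world has none). Each returns a list of dicts, best first, with "score" (0 to 1); they miss things now and then, are a little off and sometimes report something else, mostly with a low value. They report only what shows in the picture. A call takes as long as a camera call.
- env.find_in(camera, target): "centre" ([x, y, z] in mm, in the coordinates of the camera as it stood for that picture, good to about 4 mm: the middle of the surface that is visible of it).
- env.outline_of(camera, target): "region" (384x512 bool, what is visible of it).
The state is a dict: "time": time; "qpos": joint angles; "joint_velocities": joint speeds; "effort": joint torques, N m; "position": TCP position; "tool_rot": TCP orientation; "force": force on the tool from outside, world axes, zero at the start; "wrist_torque": the same for the moment, N m; "grip_width": finger opening in mm; "grip_force": force on a finger pad.
Only numpy, scipy, OpenCV 4.12 (cv2) and the standard library are available. Lean on these libraries where they do the work, as an engineer would, in place of code of your own. Each camera call takes 0.05 s, during which the arm holds its last target. There are 200 camera calls.

TASK

Stamp the top form of the pad in the jig: take the larger round stamp, the one with the brass index rib, from the open ink pad, turn it so its rib faces the slot in the guide and, holding it clear of the paper, push it until it is fully home, with the rib in the slot, and hold it there with a light steady push. Then press it straight down on the form with about 12 N for a second, never over 25 N, lift it straight off, and stand it upright back on the ink pad. The inked stamp must not touch the paper anywhere else, and the small stamp stays standing where it is.

Things in the scene. Friction and masses are not known exactly. Their poses are not given: they have to be found in the camera images.
- stamp: loose round stamp standing upright, 106 mm tall, 150 g: wooden foot 42 mm across, 36 mm high; above it a straight round dark handle 28 mm across. Origin: centre of the underside; z up; x points to its brass index rib on the side of the foot, 5 mm wide, rounded front, reaching 27.5 mm from the axis, 3 to 34 mm above the underside
- stamp_rib (a point): front of the stamp's index rib: 27.5 mm from the stamp's axis along its x, 18.5 mm above its underside
- small_stamp: another round stamp, to be left alone: foot 32 mm across and without a rib, foot 30 mm high, handle 28 mm across, 92 mm tall; origin at the centre of the underside. It stands beside the other on the ink pad, on either side, about 104 mm away
- ink_tray: open ink pad, fixed: dark tray 96 (x) by 206 (y) mm with a grey felt top 86 by 196 mm at a height of 12 mm. Origin: centre of its underside; the stamps stand on the felt
- guide: grey guide fixed over the paper. Origin: on the desk, below the home stamp's axis; x points to the slot. Two fence faces, 30 to 52 mm above the desk, touch the home foot 35 deg left and right of x; between them the slot for the rib, 8 mm wide, narrowest 23 mm from the origin. Behind it a bar, also up to 52 mm high. A wrongly turned rib keeps the stamp about 5 mm off
- slot (a point): where the front of the rib (point stamp_rib, in plan) is when the stamp is home: 27.5 mm from the guide's origin along its x, 41 mm above the desk
- jig: the jig's base plate with the pad of forms on it, same origin and axes as the guide. The pad, white, 84 by 96 mm with a grey printed circle round the place to stamp, is of unknown thickness: its top is 12 to 26 mm above the desk, and is not measured. It gives way 1 mm for each 5 N, at most 6 mm

How it is judged:
By the outcome, as a careful person would: the job done as asked, in the order asked, and still so for the second after the job is handed in, with the robot touching nothing.
It also fails if it takes over 69 s, if anything falls off the work surface, if the arm or the gripper's body presses on something with over 40 N, if the wrist force passes 120 N, or if a joint passes its speed limit or range.

## Working session

There is one attempt and no reset: what is moved stays moved. The work goes in short steps, Python scripts to look and compute and a tool call to move; the robot and the scene stay as the last step left them, time stands still between calls to the robot, and variables do not carry over. Pictures are saved under pics/ and viewed, at most 10 in all, crops included, and the job is handed in when it is done.

Besides the shell and the picture viewer there is one more tool, called by a JSON object that holds its "method" and its "body". move_arm: Moves the arm, as the interface text tells. Its arguments: {"type":"object","properties":{"increments":{"type":"array"},"squeeze":{"type":"number"}},"required":["increments"]}

```bash
mkdir -p pics
cat > h.py <<'E'
import numpy as np, cv2
from workcell import env
def ray(c,u,v):
    K=c["intrinsics"];d=np.array([(u-K[0,2])/K[0,0],(v-K[1,2])/K[1,1]]);s=d.copy()
    for _ in range(20): s=d/(1+c["k1"]*(s@s))
    return np.array([s[0],s[1],1.])
def w(c,p): return c["R"].T@(np.asarray(p)-c["t"])
def px(c,X):
    p=c["R"]@np.asarray(X,float)+c["t"];s=p[:2]/p[2];s=s*(1+c["k1"]*(s@s));K=c["intrinsics"]
    return np.array([K[0,0]*s[0]+K[0,2],K[1,1]*s[1]+K[1,2]])
def atz(c,u,v,z):
    o=-c["R"].T@c["t"];d=c["R"].T@ray(c,u,v);return o+d*(z-o[2])/d[2]
def cloud(c):
    K=c["intrinsics"];v,u=np.mgrid[0:384,0:512];d=np.stack([(u-K[0,2])/K[0,0],(v-K[1,2])/K[1,1]],-1);s=d.copy()
    for _ in range(20): s=d/(1+c["k1"]*(s**2).sum(-1,keepdims=True))
    z=c["depth"][...,None];P=np.concatenate([s*z,z],-1);return (P-c["t"])@c["R"]
def save(c,n,crop=None,k=1):
    im=c["pixels"][...,::-1]
    if crop: u0,u1,v0,v1=crop;im=im[v0:v1,u0:u1]
    cv2.imwrite("pics/"+n,cv2.resize(im,None,fx=k,fy=k,interpolation=cv2.INTER_CUBIC))
E
python3 - <<'E'
from h import *
cs={}
for n in("side","top"):
    c=env.capture(n);cs[n]=c;print(n,"cam at",(-c["R"].T@c["t"]).round(),"k1",c["k1"],c["intrinsics"][0,0])
    for t in("stamp","small_stamp","ink_tray","guide","jig","stamp_rib","slot"):
        for r in env.find_in(n,t)[:2]: print(t,round(r["score"],2),w(c,r["centre"]).round(1),px(c,w(c,r["centre"])).round())
cv2.imwrite("pics/a.png",np.vstack([cs[n]["pixels"][...,::-1] for n in cs])[:, :])
im=cv2.imread("pics/a.png");cv2.imwrite("pics/a.png",np.hstack([cv2.resize(im[:384],(400,300)),cv2.resize(im[384:],(400,300))]))
save(cs["top"],"top.png",k=1.5);save(cs["side"],"side.png",k=1.5)
print(env.read_state())
E
```

```text
side cam at [ 125. -312.  609.] k1 -0.1279929331930814 393.17901736661776
stamp 0.59 [598.2 258.   56. ] [272. 180.]
small_stamp 0.54 [601.2 156.8  52.6] [301. 203.]
ink_tray 0.87 [601.4 247.8   9.2] [275. 197.]
ink_tray 0.19 [364.2 289.7  21.5] [178. 224.]
guide 0.76 [414.9 280.9  53. ] [199. 206.]
jig 0.7 [361.  287.7  19.5] [177. 226.]
stamp_rib 0.89 [592.8 265.3  62.7] [268. 177.]
slot 0.94 [419.2 270.   46.3] [203. 210.]
top cam at [430. 221. 909.] k1 -0.10260970968899114 422.4999369491166
stamp 0.68 [594.1 268.2  76.3] [235. 137.]
small_stamp 0.72 [601.1 169.2  98.9] [285. 130.]
ink_tray 0.91 [594.6 215.2  12.7] [262. 142.]
ink_tray 0.74 [594.3 269.6  72.7] [235. 137.]
jig 0.85 [378.6 263.2  22. ] [241. 244.]
stamp_rib 0.65 [593.5 266.5  74.5] [236. 137.]
slot 0.78 [417.2 276.6  53.4] [234. 226.]
{'time': 0.8, 'qpos': array([ 1.04679228,  0.53640122, -0.00438416,  1.5378983 ,  0.00256441,
        1.06729618, -0.07118304]), 'joint_velocities': array([-4.53281820e-04,  3.57561282e-05, -1.60762655e-03, -1.21863621e-03,
       -9.23427148e-04,  5.23612101e-04,  6.45308387e-04]), 'effort': array([ 9.79621564e-05, -5.83281183e+01,  1.04797427e+00, -2.59430748e+01,
        1.26166292e-02,  1.67989700e-03,  5.27029692e-05]), 'position': array([ 287.28497643, -583.06059312,  248.28989857]), 'tool_rot': array([ 3.05963564e+00,  7.12887307e-01, -7.31596742e-06]), 'force': array([-0.31580583,  0.62740009,  1.05284498]), 'wrist_torque': array([ 0.02062202, -0.00745827, -0.018894  ]), 'grip_force': 0.0, 'grip_width': 85.58643647402577}
```

View images.

View pics/top.png

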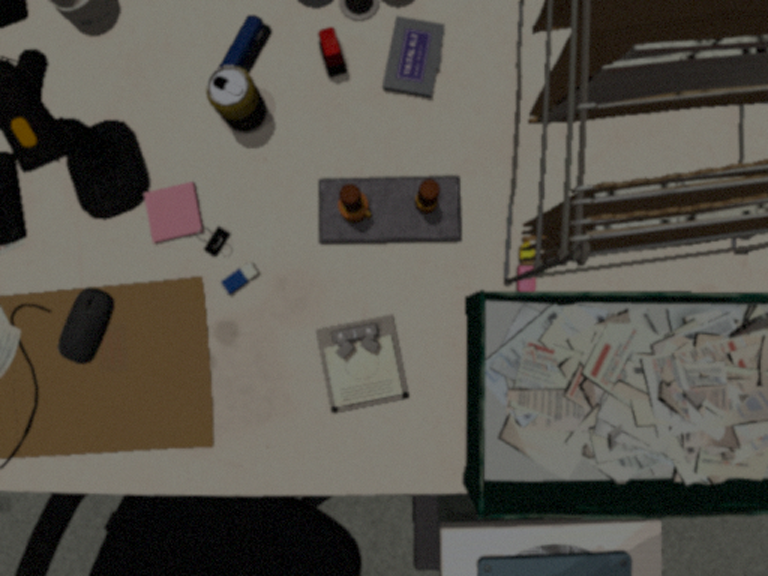

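View pics/side.png

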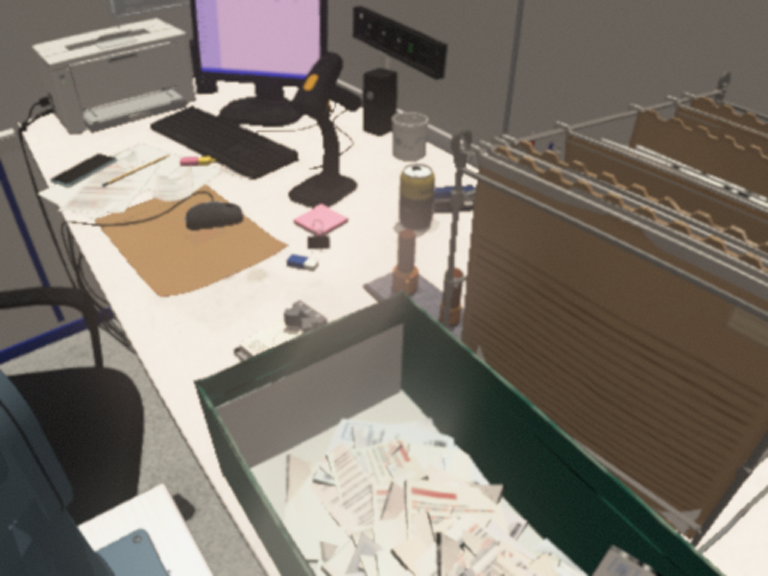

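Run:
```python
from h import *
c=env.capture("top");P=cloud(c);ok=c["depth"]>0
# obstacle height map 100mm grid
for x in range(-100,900,100):
    r=[]
    for y in range(500,-800,-100):
        m=ok&(P[...,0]>=x)&(P[...,0]<x+100)&(P[...,1]<y)&(P[...,1]>=y-100)
        r.append("%4d"%np.percentile(P[m][:,2],99) if m.sum()>20 else "   .")
    print(x,r)
a=c["pixels"][110:170,205:315,::-1];b=c["pixels"][205:280,205:280,::-1]
A=cv2.resize(a,None,fx=5,fy=5,interpolation=cv2.INTER_CUBIC);B=cv2.resize(b,None,fx=4,fy=4,interpolation=cv2.INTER_CUBIC)
s=env.capture("side");C=cv2.resize(s["pixels"][150:245,150:320,::-1],None,fx=3,fy=3,interpolation=cv2.INTER_CUBIC)
im=np.zeros((600,800,3),np.uint8);im[:300,:550]=A
im[300:600,:300]=B;im[300:585,300:800]=C[:, :500]
cv2.imwrite("pics/z.png",cv2.convertScaleAbs(im,alpha=1.5))
# tray corners & jig corners
for t in("ink_tray","jig","stamp","small_stamp","guide"):
    r=env.outline_of("top",t)
    if r:
        m=r[0]["region"];q=m&ok;Q=P[q];print(t,r[0]["score"],m.sum(),"z pct",np.percentile(Q[:,2],[1,25,50,75,99]).round(1))
        cn,_=cv2.findContours(m.astype(np.uint8),0,2);cn=max(cn,key=cv2.contourArea);R=cv2.minAreaRect(cn);
        bz={"ink_tray":12,"jig":10}.get(t,50)
        print([atz(c,*p,bz)[:2].round(1).tolist() for p in cv2.boxPoints(R)])
# small/large stamp top centroid by depth
for nm,x,y,h in(("st",600,265,118),("sm",600,160,104)):
    m=ok&(abs(P[...,2]-h)<8)&(abs(P[...,0]-x)<45)&(abs(P[...,1]-y)<45)
    print(nm,m.sum(),P[m].mean(0).round(1) if m.any() else 0, np.median(P[m],0) if m.any() else 0)
```

```text
-100 ['-262', '-263', '-271', '-603', '   .', '   .', '   .', '   .', '   .', '   .', '   .', '   .', '   .']
0 ['-264', '-264', '-271', '  12', '  15', '  15', '  13', '   .', '   .', '   .', '   .', '   .', '   .']
100 ['   1', '   2', '   3', '   8', '  13', '  13', ' 169', ' 169', '   .', '   .', '   .', '   .', '   .']
200 ['  14', '   3', '   3', ' 169', ' 169', ' 169', ' 168', ' 163', '   .', '   .', '   .', '   .', '   .']
300 ['   5', '  21', '  24', ' 170', '  30', '  63', '  96', ' 118', '   .', '   .', '   .', '   .', '   .']
400 ['  12', '  19', '  54', ' 169', ' 386', ' 350', ' 169', ' 168', '  43', '   .', '   .', '   .', '   .']
500 ['  33', '  13', ' 117', '  94', ' 370', ' 371', ' 370', ' 108', '   2', '   .', '   .', '   .', '   .']
600 ['   3', '  13', ' 117', ' 104', ' 364', ' 363', ' 363', ' 177', '  23', '   .', '   .', '   .', '   .']
700 [' 113', '  86', '  13', '  14', ' 361', ' 331', ' 336', ' 259', '  25', '   .', '   .', '   .', '   .']
800 ['  49', '  69', '  69', '  16', ' 204', ' 165', '   .', '   .', '   .', '   .', '   .', '   .', '   .']
ink_tray 0.8 3359 z pct [ 5.2  9.5 10.9 12.2 14.7]
[[649.4, 323.2], [646.5, 116.9], [551.7, 119.1], [554.1, 323.0]]
jig 0.76 2636 z pct [ 0.6  8.4 18.7 20.2 24.6]
[[430.7, 331.8], [450.8, 218.0], [332.2, 197.2], [311.9, 310.0]]
stamp 0.94 430 z pct [ 13.2  47.   70.3 116.  119.3]
[[627.0, 297.5], [635.9, 257.7], [581.2, 245.5], [572.3, 284.9]]
small_stamp 0.8 283 z pct [ 11.3  46.8  98.1 102.7 105.6]
[[632.4, 182.9], [631.6, 151.9], [587.5, 153.4], [588.3, 184.2]]
guide 0.97 433 z pct [ 6.4 50.  51.3 52.3 54.9]
[[427.5, 304.4], [441.4, 242.9], [405.6, 234.8], [391.7, 296.0]]
st 162 [602.3 271.1 116.5] [601.90183668 271.24732014 116.83703525]
sm 144 [607.7 168.9 102.4] [607.53175753 168.53158001 102.64584982]
```

View pics/z.png

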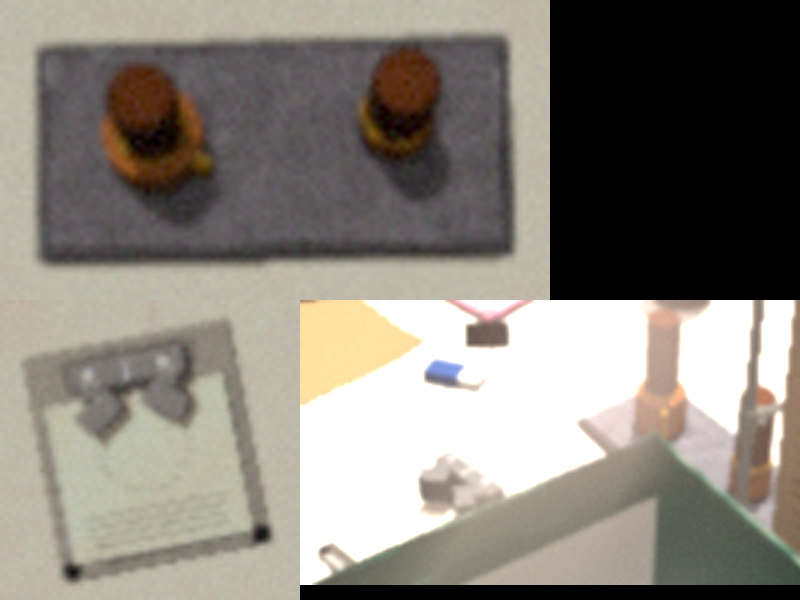

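{"method": "move_arm", "body": {"increments": [[0,0,0.05,0,0,0,1],[0,0,0.1,0,0,0,1],[0,0,0.15,0,0,0,1],[0,0.03,0.2,0,0,0,1],[0,0.07,0.24,0,0,0,1]], "squeeze": 90}}

```text
time: 1.57
position: [286.6, -534.1, 436.6]
tool_rot: [3.058, 0.708, 0.0]
force: [0.1, 0.5, 1.1]
grip_width: 85.3
grip_force: 0.0
```

Run:
```python
from h import *
s=env.read_state();print(s["qpos"].round(3),s["position"].round(1),s["tool_rot"].round(3),s["time"])
c=env.capture("top")
print("rib",atz(c,245.6,142.6,44).round(1),"smtop",)
# stamp tops, from crop px
for u,v,z in((140,92,118),(406,76,104)): print(atz(c,205+u/5,110+v/5,z).round(1))
# ink tray corners etc
P=cloud(c);ok=c["depth"]>0
hsv=cv2.cvtColor(c["pixels"],cv2.COLOR_RGB2HSV)
# pad: points of the white paper
m=ok&(P[...,2]>10)&(P[...,2]<32)&(abs(P[...,0]-370)<35)&(abs(P[...,1]-262)<35);print("pad z",np.percentile(P[m][:,2],[10,50,90]),m.sum())
m=ok&(P[...,2]<8)&(P[...,0]>250)&(P[...,0]<480)&(P[...,1]>330)&(P[...,1]<350);print("desk z",np.percentile(P[m][:,2],[10,50,90]))
m=ok&(P[...,0]>565)&(P[...,0]<635)&(P[...,1]>205)&(P[...,1]<225);print("felt z",np.percentile(P[m][:,2],[10,50,90]))
for u,v,z,n in((25,355,3,"jigTL"),(228,322,3,"jigTR"),(262,533,5,"BR"),(72,572,5,"BL"),(65,372,52,"barTL"),(185,344,52,"barTR"),(78,398,52,"barBL"),(187,370,52,"barBR"),(103,438,52,"Ltip"),(176,422,52,"Rtip"),(44,400,20,"padTL"),(223,373,20,"padTR"),(75,562,20,"padBL"),(255,525,20,"padBR")):
    print(n,atz(c,205+u/4,205+(v-300)/4,z)[:2].round(1))
```

```text
[ 1.007  0.329 -0.005  1.4    0.002  1.409 -0.113] [ 286.6 -534.1  436.6] [3.058 0.708 0.   ] 1.5667
rib [587.8 249.   44. ] smtop
[602.4 270.1 118. ]
[608.9 167.8 104. ]
pad z [17.78610997 19.79427323 21.72357878] 1045
desk z [-2.46547944 -0.44761076  1.59003259]
felt z [ 9.28518798 11.36089968 13.26896675]
jigTL [432.  327.6]
jigTR [447.3 218.4]
BR [335.3 203.1]
BL [316.6 304.2]
barTL [422.9 301.6]
barTR [435.8 240.5]
barBL [409.7 295.2]
barBR [422.7 239.8]
Ltip [389.3 283. ]
Rtip [396.6 246. ]
padTL [408.2 315.9]
padTR [420.4 221.7]
padBL [323.6 301.2]
padBR [341.1 206.9]
```

{"method": "move_arm", "body": {"increments": [[0.015,0.046,0.012,0,0,-0.04,1],[0.03,0.092,0.024,0,0,-0.08,1],[0.045,0.138,0.036,0,0,-0.12,1],[0.06,0.184,0.048,0,0,-0.16,1],[0.075,0.23,0.06,0,0,-0.2,1]]}}

```text
time: 2.03
position: [347.4, -347.0, 482.7]
tool_rot: [3.133, 0.221, 0.0]
force: [1.0, 0.1, 0.3]
grip_width: 85.5
grip_force: 0.0
```

{"method": "move_arm", "body": {"increments": [[0.015,0.048,0,0,0,-0.03,1],[0.03,0.096,0,0,0,-0.06,1],[0.045,0.144,0,0,0,-0.1,1],[0.06,0.192,0,0,0,-0.13,1],[0.075,0.24,0,0,0,-0.16,1]]}}

```text
time: 2.45
position: [407.3, -154.8, 482.4]
tool_rot: [3.136, -0.173, 0.001]
force: [2.0, -0.9, -0.1]
grip_width: 85.3
grip_force: 0.0
```

{"method": "move_arm", "body": {"increments": [[0.018,0.048,0,0,0,-0.03,1],[0.036,0.096,0,0,0,-0.06,1],[0.054,0.144,0,0,0,-0.1,1],[0.072,0.192,0,0,0,-0.13,1],[0.09,0.24,0,0,0,-0.16,1]]}}

```text
time: 2.87
position: [479.4, 37.1, 482.5]
tool_rot: [3.09, -0.565, 0.002]
force: [0.9, -1.3, 0.2]
grip_width: 85.6
grip_force: 0.0
```

Run:
```python
from h import *
s=env.read_state();print(s["qpos"].round(3),s["position"].round(1),s["tool_rot"].round(3),s["time"],s["force"])
```

```text
[ 0.287  0.101 -0.5    1.591  0.049  1.461 -2.148] [479.4  37.1 482.5] [ 3.09e+00 -5.65e-01  2.00e-03] 2.8667 [ 0.91695589 -1.3364894   0.18793392]
```

{"method": "move_arm", "body": {"increments": [[0.025,0.046,0,0,0,0,1],[0.05,0.092,0,0,0,0,1],[0.075,0.138,0,0,0,0,1],[0.1,0.184,0,0,0,0,1],[0.125,0.23,0,0,0,0,1]]}}

```text
time: 3.28
position: [579.5, 219.8, 482.1]
tool_rot: [3.091, -0.562, 0.0]
force: [1.7, -0.7, 1.3]
grip_width: 85.2
grip_force: 0.0
```

{"method": "move_arm", "body": {"increments": [[0.014,0.03,-0.03,0,0,0,1],[0.026,0.06,-0.07,0,0,0,1],[0.026,0.06,-0.12,0,0,0,1],[0.026,0.06,-0.17,0,0,0,1],[0.026,0.06,-0.22,0,0,0,1]]}}

```text
time: 3.7
position: [599.3, 266.7, 304.2]
tool_rot: [-3.091, 0.559, -0.0]
force: [1.4, -0.8, 0.9]
grip_width: 85.4
grip_force: 0.0
```

Run:
```python
from h import *
s=env.read_state();print(s["qpos"].round(3),s["position"].round(1),s["tool_rot"].round(3),s["time"],s["force"])
c=env.capture("side");C=c["pixels"][110:245,150:350,::-1]
cv2.imwrite("pics/s2.png",cv2.resize(C,None,fx=3.5,fy=3.5,interpolation=cv2.INTER_CUBIC))
# side view axis check: project handle axis points at both hypotheses
for X in((602,270,118),(602,270,48),(608,168,104)): print(X,px(c,X).round(1), ((px(c,X)-[150,110])*3.5).round())
```

```text
[-0.119  0.561 -0.562  1.434  0.305  1.234 -2.641] [599.3 266.7 304.2] [-3.091  0.559 -0.   ] 3.7 [ 1.40787141 -0.80305082  0.94769985]
(602, 270, 118) [270.5 155.3] [422. 159.]
(602, 270, 48) [269.6 180. ] [419. 245.]
(608, 168, 104) [301.9 181. ] [532. 249.]
```

View pics/s2.png

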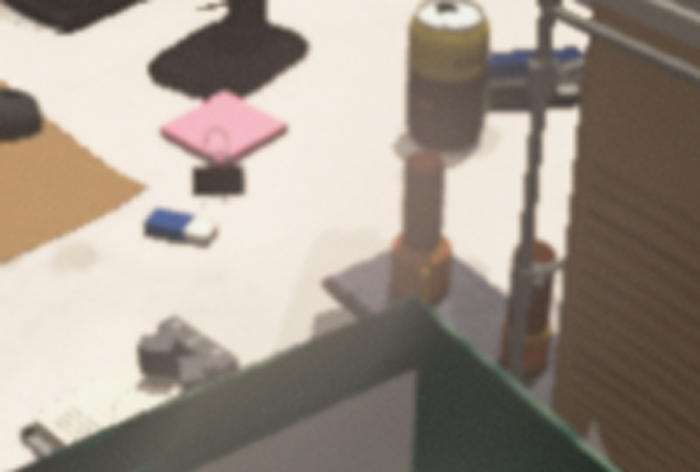

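{"method": "move_arm", "body": {"increments": [[0.004,0.004,-0.045,0,0,0.05,1],[0.004,0.004,-0.09,0,0,0.1,1],[0.004,0.004,-0.135,0,0,0.133,1],[0.004,0.004,-0.17,0,0,0.133,1],[0.004,0.004,-0.17,0,0,0.133,1]]}}

```text
time: 4.17
position: [600.0, 267.0, 164.9]
tool_rot: [3.127, -0.235, -0.013]
force: [-1.0, -1.4, -0.5]
grip_width: 85.7
grip_force: 0.0
```

Run:
```python
from h import *
s=env.read_state();print(s["qpos"].round(3),s["position"].round(1),s["tool_rot"].round(3),s["time"],s["force"])
```

```text
[-0.122  0.712 -0.556  1.549  0.418  1.012 -2.517] [600.  267.  164.9] [ 3.127 -0.235 -0.013] 4.1667 [-0.9516541  -1.40776984 -0.51835757]
```

{"method": "move_arm", "body": {"increments": [[0.002,0.003,-0.035,0,0,0,1],[0.002,0.003,-0.07,0,0,0,1],[0.002,0.003,-0.09,0,0,0,1],[0.002,0.003,-0.1,0,0,0,1],[0.002,0.003,-0.1,0,0,0,1]]}}

```text
time: 4.58
position: [604.2, 271.5, 90.0]
tool_rot: [3.132, -0.236, -0.002]
force: [-0.6, 0.4, 0.2]
grip_width: 85.1
grip_force: 0.0
```

{"method": "move_arm", "body": {"increments": [[-0.001,-0.001,-0.006,0,0,0,1],[-0.001,-0.001,-0.01,0,0,0,1],[-0.001,-0.001,-0.01,0,0,0,1]]}}

```text
time: 4.83
position: [604.0, 271.0, 82.9]
tool_rot: [-3.132, 0.236, -0.001]
force: [-0.8, -0.1, -0.5]
grip_width: 85.3
grip_force: 0.0
```

{"method": "move_arm", "body": {"increments": [[0,0,0,0,0,0,-1],[0,0,0,0,0,0,-1],[0,0,0,0,0,0,-1],[0,0,0,0,0,0,-1],[0,0,0,0,0,0,-1]], "squeeze": 90}}

```text
time: 5.25
position: [603.7, 271.1, 82.5]
tool_rot: [-3.132, 0.235, -0.001]
force: [-1.4, 0.7, 8.7]
grip_width: 26.7
grip_force: 88.7
```

{"method": "move_arm", "body": {"increments": [[0,0,0,0,0,0,-1],[0,0,0,0,0,0,-1],[0,0,0,0,0,0,-1],[0,0,0,0,0,0,-1],[0,0,0,0,0,0,-1]]}}

```text
time: 5.67
position: [603.8, 271.2, 82.6]
tool_rot: [-3.132, 0.235, -0.001]
force: [0.1, 0.1, 4.6]
grip_width: 26.0
grip_force: 88.1
```

{"method": "move_arm", "body": {"increments": [[0,0,0.01,0,0,0,-1],[0,0,0.04,0,0,0,-1],[0,0,0.08,0,0,0.05,-1],[0,0,0.12,0,0,0.1,-1],[0,0,0.13,0,0,0.17,-1]]}}

```text
time: 6.08
position: [605.3, 272.3, 191.5]
tool_rot: [-3.133, -0.189, -0.009]
force: [1.3, 2.1, -0.7]
grip_width: 25.9
grip_force: 88.7
```

{"method": "move_arm", "body": {"increments": [[-0.02,0,0,0,0,0.075,-1],[-0.04,0,0,0,0,0.15,-1],[-0.07,0,0,0,0,0.225,-1],[-0.09,0,0,0,0,0.3,-1],[-0.11,0,0,0,0,0.375,-1]]}}

```text
time: 6.5
position: [514.0, 270.4, 185.9]
tool_rot: [2.944, 1.095, -0.002]
force: [-0.1, 0.0, -1.9]
grip_width: 26.7
grip_force: 88.6
```

Run:
```python
from h import *
s=env.read_state();print(s["qpos"].round(3),s["position"].round(1),s["tool_rot"].round(3),s["time"],s["force"],s["grip_width"])
```

```text
[ 0.009  0.63  -0.797  1.745  0.526  0.996 -1.847] [514.  270.4 185.9] [ 2.944e+00  1.095e+00 -2.000e-03] 6.5 [-0.14828284  0.02258671 -1.86665727] 26.71313274692173
```

{"method": "move_arm", "body": {"increments": [[-0.02,0,0,0,0,0.075,-1],[-0.04,0,0,0,0,0.15,-1],[-0.06,0,0,0,0,0.225,-1],[-0.08,0,0,0,0,0.3,-1],[-0.1,0,0,0,0,0.375,-1]]}}

```text
time: 6.92
position: [434.5, 270.3, 186.0]
tool_rot: [2.5, 1.902, -0.002]
force: [-0.4, 0.2, -2.7]
grip_width: 26.2
grip_force: 88.7
```

{"method": "move_arm", "body": {"increments": [[-0.02,0,0,0,0,0.075,-1],[-0.04,0,0,0,0,0.15,-1],[-0.06,0,0,0,0,0.225,-1],[-0.08,-0.01,0,0,0,0.3,-1],[-0.09,-0.015,0,0,0,0.375,-1]]}}

```text
time: 7.33
position: [361.3, 257.8, 185.9]
tool_rot: [1.838, 2.547, -0.004]
force: [0.4, -0.7, -2.3]
grip_width: 26.2
grip_force: 88.7
```

Run:
```python
from h import *
s=env.read_state();print(s["qpos"].round(3),s["position"].round(1),s["tool_rot"].round(3),s["time"],s["force"],s["grip_width"])
c=env.capture("top");t=env.capture("side")
A=cv2.resize(c["pixels"][185:300,190:310,::-1],None,fx=3.3,fy=3.3,interpolation=cv2.INTER_CUBIC)
B=cv2.resize(t["pixels"][100:260,100:230,::-1],None,fx=3,fy=3,interpolation=cv2.INTER_CUBIC)
im=np.zeros((500,800,3),np.uint8);im[:A.shape[0],:A.shape[1]]=A;im[:B.shape[0],400:400+B.shape[1]]=B
cv2.imwrite("pics/c.png",im)
for n in("top","side"):
  for g in("stamp_rib","stamp","slot","guide"):
    for r in env.find_in(n,g)[:1]: print(n,g,round(r["score"],2),w(c if n=="top" else t,r["centre"]).round(1))
```

```text
[ 0.209  0.557 -1.168  2.07   0.645  0.944 -0.993] [361.3 257.8 185.9] [ 1.838  2.547 -0.004] 7.3333 [ 0.44976976 -0.72534581 -2.33046331] 26.16481322469856
top slot 0.7 [424.4 262.3  54.6]
top guide 0.84 [424.5 261.4  50.8]
side stamp_rib 0.97 [356.6 246.5 153.5]
side stamp 0.62 [357.1 243.2 148.6]
side slot 0.73 [413.9 269.   48.7]
side guide 0.56 [411.8 277.9  49. ]
```

View pics/c.png

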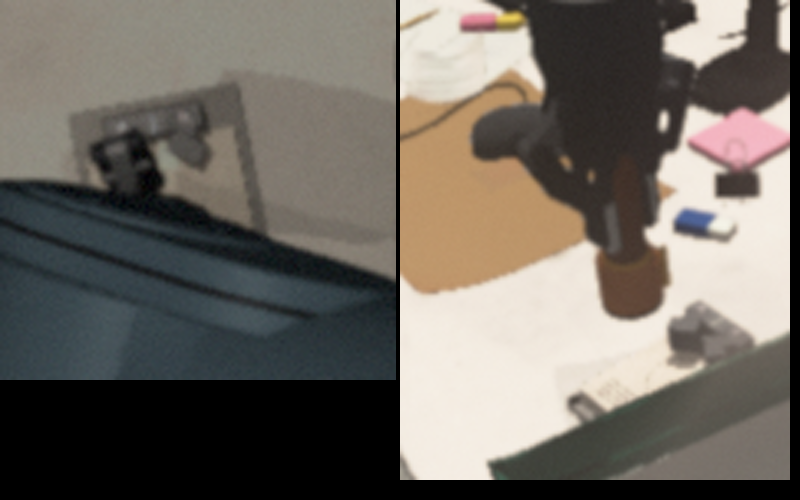

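Run:
```python
from h import *
im=cv2.imread("pics/s2.png");c=env.capture("side")
# foot rows in s2
lab=cv2.cvtColor(im,cv2.COLOR_BGR2HSV).astype(int)
for v in range(250,292,6): print(v,[tuple(im[v,u][::-1].tolist()) for u in range(386,460,6)])
def pp(X): return ((px(c,X)-[150,110])*3.5).round(1)
ax=np.array([602.4,270.3]);
for a in(-130,-125,-120,-115):
    d=np.array([np.cos(np.radians(a)),np.sin(np.radians(a))]);print(a,pp([*(ax+27.5*d),12+18.5]),pp([*(ax+27.5*d),46]))
for s in(-1,1):
    d=np.array([np.cos(np.radians(-39.3)),np.sin(np.radians(-39.3))]);print("edge",pp([*(ax+s*21*d),30]))
# top
z=cv2.imread("pics/z.png");y=cv2.cvtColor(z[:300,:550],cv2.COLOR_BGR2LAB).astype(float)
c2=env.capture("top")
for a in(-135,-130,-125,-120,-115):
    d=np.array([np.cos(np.radians(a)),np.sin(np.radians(a))]);print(a,((px(c2,[*(ax+25*d),46])-[205,110])*5).round(1))
for X in ((*ax,48),(*ax,118)): print(((px(c2,X)-[205,110])*5).round(1))
for v in range(150,178,4): print(v,[tuple(z[v,u][::-1].tolist()) for u in range(180,220,4)])
```

```text
250 [(201, 184, 172), (169, 144, 128), (147, 117, 100), (138, 114, 98), (130, 108, 95), (122, 104, 94), (120, 103, 92), (119, 100, 89), (135, 110, 90), (165, 125, 93), (176, 128, 99), (208, 183, 163), (238, 231, 220)]
256 [(158, 145, 140), (140, 120, 111), (138, 112, 98), (140, 113, 97), (136, 112, 96), (135, 111, 95), (130, 108, 92), (131, 107, 90), (155, 120, 94), (164, 119, 92), (149, 111, 91), (158, 142, 129), (215, 202, 189)]
262 [(150, 139, 135), (136, 118, 109), (129, 107, 95), (131, 107, 95), (133, 109, 95), (134, 109, 94), (134, 108, 93), (134, 107, 90), (151, 112, 91), (135, 103, 86), (119, 96, 83), (126, 112, 105), (151, 140, 136)]
268 [(149, 136, 133), (134, 116, 108), (126, 104, 93), (127, 105, 92), (126, 103, 92), (129, 106, 93), (142, 115, 91), (136, 111, 89), (119, 96, 83), (113, 92, 80), (115, 95, 85), (126, 113, 108), (134, 125, 124)]
274 [(146, 134, 131), (132, 113, 104), (125, 104, 90), (125, 104, 93), (125, 102, 90), (124, 101, 90), (138, 112, 89), (136, 111, 88), (115, 94, 81), (112, 90, 77), (112, 92, 82), (126, 113, 109), (135, 127, 125)]
280 [(147, 135, 131),
[... 1007 characters left out ...]
92, 50, 21), (90, 54, 24), (90, 57, 24), (100, 70, 20), (110, 81, 27), (108, 84, 38), (94, 81, 44), (81, 70, 54), (76, 74, 70)]
162 [(87, 50, 28), (86, 48, 26), (82, 48, 21), (80, 52, 18), (93, 66, 12), (106, 76, 15), (110, 82, 22), (98, 81, 34), (82, 70, 51), (78, 75, 70)]
166 [(84, 54, 21), (72, 42, 14), (62, 33, 4), (66, 46, 12), (82, 56, 12), (93, 64, 6), (93, 69, 10), (84, 68, 26), (74, 60, 40), (75, 68, 64)]
170 [(72, 40, 15), (60, 32, 9), (48, 27, 3), (50, 28, 6), (63, 40, 14), (70, 45, 8), (69, 48, 0), (64, 50, 12), (63, 54, 42), (70, 64, 63)]
174 [(56, 27, 15), (46, 22, 12), (39, 26, 8), (40, 24, 10), (48, 33, 21), (52, 36, 18), (52, 34, 8), (52, 39, 16), (56, 51, 48), (72, 68, 69)]
```

{"method": "move_arm", "body": {"increments": [[0,0.003,-0.01,0,0,0.05,-1],[0,0.003,-0.03,0,0,0.1,-1],[0,0.003,-0.05,0,0,0.15,-1],[0,0.003,-0.06,0,0,0.166,-1],[0,0.003,-0.06,0,0,0.166,-1]]}}

```text
time: 8.35
position: [362.7, 260.7, 136.8]
tool_rot: [-1.501, -2.758, 0.004]
force: [-0.1, 0.4, -2.0]
grip_width: 26.0
grip_force: 88.8
```

```bash
cat > st.py <<'E'
from h import *
s=env.read_state();p=s["position"];r=s["tool_rot"]
print(s["qpos"].round(3),"p",p.round(1),"psi",np.degrees(2*np.arctan2(r[1],r[0])).round(1),"rz",r[2].round(3),"t",s["time"],"bottom",p[2]-70.6)
ax=p[:2]+[.7,-1];ux=np.array([.985,.172]);uy=np.array([-.172,.985])
print("jig frame axis",(ax@ux-420).round(1),(ax@uy-193).round(1),"F jig",(s["force"][:2]@ux).round(1),(s["force"][:2]@uy).round(1),s["force"][2].round(1),s["wrist_torque"].round(2))
E
python3 st.py
```

```text
[ 0.158  0.666 -1.127  2.098  0.792  0.898 -0.861] p [362.7 260.7 136.8] psi -237.1 rz 0.004 t 8.35 bottom 66.20814918964865
jig frame axis -17.3 0.3 F jig -0.0 0.4 -2.0 [ 0.01 -0.03  0.06]
```

{"method": "move_arm", "body": {"increments": [[-0.006,-0.001,-0.01,0,0,0,-1],[-0.006,-0.001,-0.03,0,0,0,-1],[-0.006,-0.001,-0.048,0,0,0,-1],[-0.006,-0.001,-0.048,0,0,0,-1],[-0.006,-0.001,-0.048,0,0,0,-1]]}}

```text
time: 8.77
position: [358.4, 260.6, 100.0]
tool_rot: [-1.503, -2.759, 0.001]
force: [0.0, -0.3, -2.0]
grip_width: 26.3
grip_force: 88.8
```

```bash
python3 st.py
python3 - <<'E'
from h import *
c=env.capture("side");t=env.capture("top")
A=cv2.resize(c["pixels"][155:245,125:230,::-1],None,fx=5.5,fy=5.5,interpolation=cv2.INTER_CUBIC)
cv2.imwrite("pics/d.png",A)
E
```

```text
[ 0.1    0.712 -1.055  2.127  0.876  0.832 -0.935] p [358.4 260.6 100. ] psi -237.1 rz 0.001 t 8.7667 bottom 29.402870915640875
jig frame axis -21.6 1.0 F jig -0.0 -0.3 -2.0 [-0.    0.01  0.  ]
```

View pics/d.png

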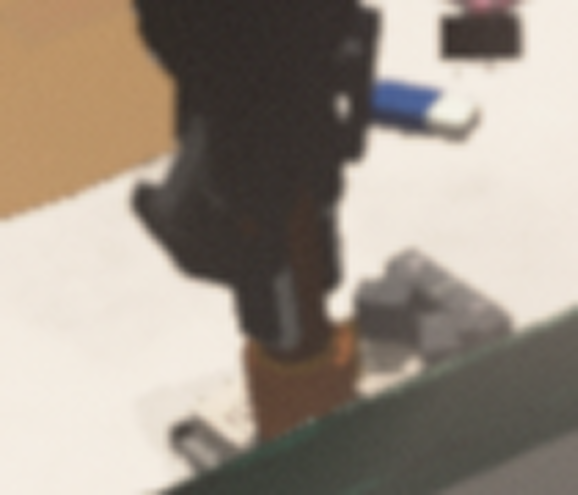

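{"method": "move_arm", "body": {"increments": [[0.004,0.0005,0,0,0,0,-1],[0.008,0.001,-0.001,0,0,0,-1],[0.012,0.0015,-0.001,0,0,0,-1],[0.016,0.002,-0.001,0,0,0,-1],[0.016,0.002,-0.001,0,0,0,-1]]}}

```text
time: 9.28
position: [372.6, 262.3, 99.1]
tool_rot: [1.503, 2.758, 0.001]
force: [0.5, -0.8, -1.8]
grip_width: 26.1
grip_force: 88.8
```

```bash
python3 st.py
```

```text
[ 0.103  0.727 -1.047  2.099  0.879  0.845 -0.911] p [372.6 262.3  99.1] psi 122.8 rz 0.001 t 9.2833 bottom 28.54377889362769
jig frame axis -7.3 0.2 F jig 0.4 -0.9 -1.8 [-0.    0.   -0.04]
```

Continue in small steps.

{"method": "move_arm", "body": {"increments": [[0.002,0.0003,0,0,0,0,-1],[0.004,0.0007,0,0,0,0,-1],[0.004,0.0007,0,0,0,0,-1]]}}

```text
time: 9.53
position: [375.1, 262.8, 99.0]
tool_rot: [1.502, 2.759, 0.0]
force: [0.1, -0.1, -2.2]
grip_width: 26.5
grip_force: 88.8
```

{"method": "move_arm", "body": {"increments": [[0.0012,0.0002,0,0,0,0,-1],[0.0025,0.0004,0,0,0,0,-1],[0.0025,0.0004,0,0,0,0,-1]]}}

```text
time: 9.78
position: [376.9, 263.1, 99.0]
tool_rot: [1.502, 2.759, 0.0]
force: [0.1, -0.6, -2.3]
grip_width: 26.4
grip_force: 88.8
```

```bash
python3 st.py
```

```text
[ 0.104  0.733 -1.045  2.089  0.879  0.85  -0.902] p [376.9 263.1  99. ] psi 122.9 rz 0.0 t 9.7833 bottom 28.374223646214077
jig frame axis -3.0 0.2 F jig -0.0 -0.6 -2.3 [ 0.05 -0.01 -0.02]
```

{"method": "move_arm", "body": {"increments": [[0.0012,0.0002,0,0,0,0,-1],[0.0025,0.0004,0,0,0,0,-1],[0.0025,0.0004,0,0,0,0,-1]]}}

```text
time: 10.03
position: [379.0, 263.4, 99.0]
tool_rot: [1.502, 2.759, 0.0]
force: [0.0, 0.5, -2.2]
grip_width: 25.9
grip_force: 88.8
```

{"method": "move_arm", "body": {"increments": [[0.001,0.0002,0,0,0,0,-1],[0.0018,0.0003,0,0,0,0,-1],[0.0018,0.0003,0,0,0,0,-1]]}}

```text
time: 10.28
position: [380.4, 263.6, 99.0]
tool_rot: [1.502, 2.759, 0.0]
force: [0.2, 0.5, -1.6]
grip_width: 26.2
grip_force: 88.8
```

```bash
python3 st.py
```

```text
[ 0.104  0.736 -1.043  2.081  0.878  0.854 -0.896] p [380.4 263.6  99. ] psi 122.9 rz 0.0 t 10.2833 bottom 28.400355067430894
jig frame axis 0.5 0.2 F jig 0.3 0.4 -1.6 [0.   0.01 0.03]
```

{"method": "move_arm", "body": {"increments": [[0.0009,0.0002,0,0,0,0,-1],[0.0018,0.0003,0,0,0,0,-1],[0.0018,0.0003,0,0,0,0,-1]]}}

```text
time: 10.53
position: [381.8, 263.9, 99.0]
tool_rot: [1.502, 2.759, 0.0]
force: [1.4, -0.4, -1.3]
grip_width: 26.6
grip_force: 88.8
```

{"method": "move_arm", "body": {"increments": [[0.0009,0.0002,0,0,0,0,-1],[0.0018,0.0003,0,0,0,0,-1],[0.0018,0.0003,0,0,0,0,-1]]}}

```text
time: 10.78
position: [383.3, 264.1, 99.0]
tool_rot: [1.502, 2.759, 0.0]
force: [0.4, 0.7, -1.7]
grip_width: 26.3
grip_force: 88.8
```

```bash
python3 st.py
```

```text
[ 0.105  0.739 -1.042  2.075  0.878  0.857 -0.891] p [383.3 264.1  99. ] psi 122.9 rz 0.0 t 10.7833 bottom 28.39149264215797
jig frame axis 3.5 0.1 F jig 0.5 0.6 -1.7 [ 0.05 -0.02 -0.03]
```

{"method": "move_arm", "body": {"increments": [[0.0009,0.0002,0,0,0,0,-1],[0.0018,0.0003,0,0,0,0,-1],[0.0018,0.0003,0,0,0,0,-1]]}}

```text
time: 11.03
position: [384.7, 264.4, 99.0]
tool_rot: [1.502, 2.759, 0.0]
force: [0.3, 0.1, -0.9]
grip_width: 26.2
grip_force: 88.8
```

```bash
python3 st.py
python3 - <<'E'
from h import *
c=env.capture("side");t=env.capture("top")
A=cv2.resize(c["pixels"][155:245,125:230,::-1],None,fx=5.5,fy=5.5,interpolation=cv2.INTER_CUBIC)
cv2.imwrite("pics/e.png",A)
E
```

```text
[ 0.105  0.741 -1.042  2.072  0.878  0.859 -0.889] p [384.7 264.4  99. ] psi 122.9 rz 0.0 t 11.0333 bottom 28.39432635426192
jig frame axis 4.9 0.1 F jig 0.3 0.0 -0.9 [-0.01 -0.04  0.02]
```

View pics/e.png

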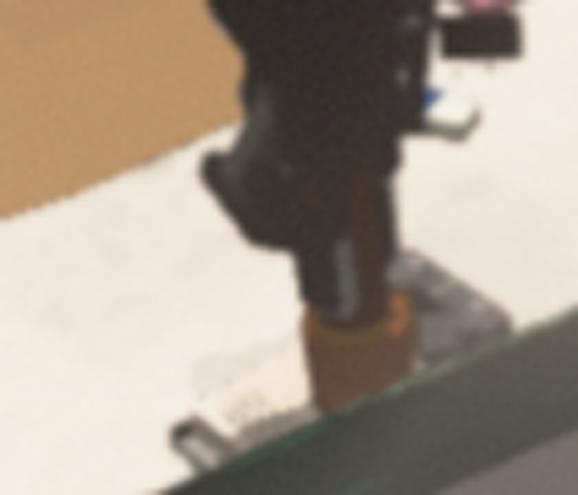

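{"method": "move_arm", "body": {"increments": [[0.0009,0.0002,0,0,0,0,-1],[0.0018,0.0003,0,0,0,0,-1],[0.0018,0.0003,0,0,0,0,-1]]}}

```text
time: 11.38
position: [386.1, 264.6, 99.0]
tool_rot: [1.502, 2.759, 0.0]
force: [-0.3, 0.4, -1.2]
grip_width: 25.8
grip_force: 88.8
```

```bash
python3 st.py
```

```text
[ 0.105  0.742 -1.041  2.068  0.878  0.86  -0.886] p [386.1 264.6  99. ] psi 122.9 rz 0.0 t 11.3833 bottom 28.409935222581794
jig frame axis 6.4 0.1 F jig -0.2 0.4 -1.2 [-0.06 -0.03 -0.02]
```

{"method": "move_arm", "body": {"increments": [[0.0009,0.0002,0,0,0,0,-1],[0.0018,0.0003,0,0,0,0,-1],[0.0018,0.0003,0,0,0,0,-1]]}}

```text
time: 11.63
position: [387.6, 264.8, 99.0]
tool_rot: [1.502, 2.759, 0.0]
force: [0.5, -1.0, -1.0]
grip_width: 26.0
grip_force: 88.8
```

```bash
python3 st.py
```

```text
[ 0.105  0.744 -1.04   2.065  0.878  0.862 -0.883] p [387.6 264.8  99. ] psi 122.9 rz 0.0 t 11.6333 bottom 28.386075583829452
jig frame axis 7.9 0.1 F jig 0.3 -1.1 -1.0 [ 0.   -0.02 -0.02]
```

{"method": "move_arm", "body": {"increments": [[0.0009,0.0002,0,0,0,0,-1],[0.0018,0.0003,0,0,0,0,-1],[0.0018,0.0003,0,0,0,0,-1]]}}

```text
time: 11.88
position: [388.3, 264.7, 98.8]
tool_rot: [-1.501, -2.759, 0.002]
force: [-1.7, -1.3, -1.0]
grip_width: 26.1
grip_force: 88.8
```

```bash
python3 st.py
```

```text
[ 0.105  0.746 -1.04   2.063  0.877  0.864 -0.881] p [388.3 264.7  98.8] psi -237.1 rz 0.002 t 11.8833 bottom 28.201102740916966
jig frame axis 8.6 -0.1 F jig -1.9 -1.0 -1.0 [-0.23  0.5   0.05]
```

{"method": "move_arm", "body": {"increments": [[0.0009,0.0002,0,0,0,0,-1],[0.0018,0.0003,0,0,0,0,-1],[0.0018,0.0003,0,0,0,0,-1]]}}

```text
time: 12.13
position: [388.9, 264.5, 98.6]
tool_rot: [-1.501, -2.759, 0.005]
force: [-5.1, -2.4, -0.9]
grip_width: 26.3
grip_force: 89.1
```

```bash
python3 st.py
```

```text
[ 0.105  0.747 -1.039  2.061  0.876  0.867 -0.878] p [388.9 264.5  98.6] psi -237.1 rz 0.005 t 12.1333 bottom 27.966814839355948
jig frame axis 9.0 -0.5 F jig -5.5 -1.5 -0.9 [-0.53  1.27  0.03]
```

Run:
```python
from h import *
c=env.capture("top")
im=cv2.imread("pics/top.png")
# rectify plane z=20 at 0.2mm/px? use 5 px/mm: x 310..440 down->up, y 330..200
S=4.0
def rect(z):
    xs=np.arange(450,305,-1/S);ys=np.arange(335,195,-1/S)
    M=np.array([[px(c,(x,y,z)) for y in ys[::8]] for x in xs[::8]],np.float32)
    M=cv2.resize(M,(len(ys),len(xs)),interpolation=cv2.INTER_LINEAR)
    # resize sampling: centre offset of 8-block
    M=(M+.5)*1.5-.5
    return cv2.remap(im,M[...,0],M[...,1],cv2.INTER_CUBIC)
A=rect(20);g=cv2.createCLAHE(6,(4,4)).apply(cv2.cvtColor(A,cv2.COLOR_BGR2GRAY));B=cv2.cvtColor(g,cv2.COLOR_GRAY2BGR)
# overlay: draw crosses of axis x_j=428,433 -> world
ux=np.array([.985,.172]);uy=np.array([-.172,.985])
for xj,col in((429,(0,0,255)),(434,(0,255,0))):
    X=ux*xj+uy*193;p=(int((335-X[1])*S+3.5),int((450-X[0])*S+3.5));cv2.drawMarker(B,p,col,0,10,1)
cv2.imwrite("pics/f.png",B);print(B.shape)
```

```text
(580, 560, 3)
```

View pics/f.png

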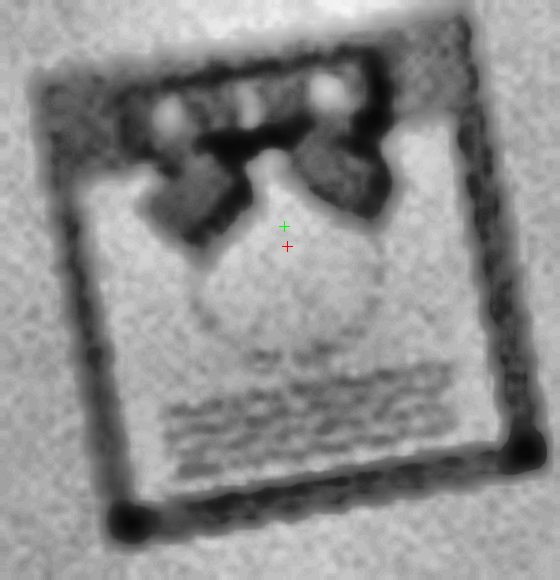

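{"method": "move_arm", "body": {"increments": [[0.0003,-0.0006,0,0,0,0,-1],[0.0005,-0.001,0,0,0,0,-1],[0.0005,-0.001,0,0,0,0,-1]]}}

```text
time: 12.43
position: [389.0, 264.2, 98.6]
tool_rot: [-1.5, -2.758, 0.003]
force: [-4.5, -0.4, -1.7]
grip_width: 26.4
grip_force: 89.0
```

```bash
python3 st.py
```

```text
[ 0.107  0.747 -1.04   2.061  0.876  0.865 -0.877] p [389.  264.2  98.6] psi -237.1 rz 0.003 t 12.4333 bottom 27.965424093889354
jig frame axis 9.1 -0.7 F jig -4.5 0.4 -1.7 [-0.17  1.38  0.09]
```

{"method": "move_arm", "body": {"increments": [[0,0,-0.003,0,0,0,-1],[0,0,-0.006,0,0,0,-1],[0,0,-0.0075,0,0,0,-1],[0,0,-0.0075,0,0,0,-1]]}}

```text
time: 12.77
position: [388.9, 264.2, 92.5]
tool_rot: [-1.5, -2.758, 0.003]
force: [-4.9, -1.3, -1.0]
grip_width: 26.1
grip_force: 89.4
```

```bash
python3 st.py
```

```text
[ 0.099  0.756 -1.029  2.064  0.889  0.857 -0.886] p [388.9 264.2  92.5] psi -237.1 rz 0.003 t 12.7667 bottom 21.91717757292058
jig frame axis 9.1 -0.8 F jig -5.1 -0.5 -1.0 [-0.26  1.38 -0.02]
```

{"method": "move_arm", "body": {"increments": [[0,0,-0.0012,0,0,0,-1],[0,0,-0.0024,0,0,0,-1],[0,0,-0.0024,0,0,0,-1]]}}

```text
time: 13.02
position: [388.9, 264.2, 90.8]
tool_rot: [-1.5, -2.758, 0.003]
force: [-7.1, -1.3, 0.9]
grip_width: 26.4
grip_force: 89.4
```

{"method": "move_arm", "body": {"increments": [[0,0,-0.001,0,0,0,-1],[0,0,-0.0015,0,0,0,-1],[0,0,-0.0015,0,0,0,-1]]}}

```text
time: 13.27
position: [388.9, 264.3, 89.9]
tool_rot: [-1.5, -2.759, 0.004]
force: [-6.0, -3.4, 4.7]
grip_width: 26.6
grip_force: 89.4
```

```bash
python3 st.py
```

```text
[ 0.095  0.76  -1.024  2.065  0.895  0.853 -0.891] p [388.9 264.3  89.9] psi -237.1 rz 0.004 t 13.2667 bottom 19.264705802499037
jig frame axis 9.0 -0.7 F jig -6.5 -2.3 4.7 [-0.57  1.63  0.01]
```

{"method": "move_arm", "body": {"increments": [[0,0,-0.0012,0,0,0,-1],[0,0,-0.0021,0,0,0,-1],[0,0,-0.0021,0,0,0,-1],[0,0,-0.0021,0,0,0,-1]]}}

```text
time: 13.6
position: [388.9, 264.3, 88.5]
tool_rot: [-1.5, -2.759, 0.004]
force: [-7.6, -4.1, 9.9]
grip_width: 26.0
grip_force: 90.0
```

```bash
python3 st.py
```

```text
[ 0.093  0.762 -1.022  2.065  0.898  0.851 -0.894] p [388.9 264.3  88.5] psi -237.0 rz 0.004 t 13.6 bottom 17.932882143517602
jig frame axis 9.0 -0.6 F jig -8.2 -2.8 9.9 [-0.83  1.83  0.04]
```

{"method": "move_arm", "body": {"increments": [[0,0,-0.0002,0,0,0,-1],[0,0,-0.0002,0,0,0,-1],[0,0,-0.0002,0,0,0,-1],[0,0,-0.0002,0,0,0,-1],[0,0,-0.0002,0,0,0,-1]]}}

```text
time: 14.02
position: [388.9, 264.3, 88.5]
tool_rot: [-1.5, -2.759, 0.004]
force: [-8.7, -4.7, 12.0]
grip_width: 26.4
grip_force: 90.0
```

{"method": "move_arm", "body": {"increments": [[0,0,0,0,0,0,-1],[0,0,0,0,0,0,-1],[0,0,0,0,0,0,-1],[0,0,0,0,0,0,-1],[0,0,0,0,0,0,-1]]}}

```text
time: 14.43
position: [388.9, 264.3, 88.5]
tool_rot: [-1.5, -2.759, 0.004]
force: [-8.8, -4.4, 12.7]
grip_width: 25.9
grip_force: 90.0
```

{"method": "move_arm", "body": {"increments": [[0,0,0,0,0,0,-1],[0,0,0,0,0,0,-1],[0,0,0,0,0,0,-1]]}}

```text
time: 14.68
position: [388.8, 264.3, 88.5]
tool_rot: [-1.5, -2.759, 0.004]
force: [-9.0, -5.2, 12.0]
grip_width: 26.2
grip_force: 90.0
```

```bash
python3 st.py
```

```text
[ 0.093  0.762 -1.022  2.065  0.899  0.851 -0.894] p [388.8 264.3  88.5] psi -237.0 rz 0.004 t 14.6833 bottom 17.911241712639693
jig frame axis 9.0 -0.6 F jig -9.8 -3.6 12.0 [-0.9   1.9   0.04]
```

{"method": "move_arm", "body": {"increments": [[0,0,0.005,0,0,0,-1],[0,0,0.012,0,0,0,-1],[0,0,0.018,0,0,0,-1],[-0.004,0,0.022,0,0,0,-1],[-0.008,0,0.03,0,0,0,-1]]}}

```text
time: 15.1
position: [385.0, 264.7, 112.4]
tool_rot: [1.502, 2.758, 0.002]
force: [-0.4, -0.5, -1.5]
grip_width: 26.1
grip_force: 89.1
```

{"method": "move_arm", "body": {"increments": [[0,0,0.03,0,0,0,-1],[0,0,0.06,0,0,0,-1],[0,0,0.09,0,0,0,-1],[0,0,0.1,0,0,0,-1],[0,0,0.1,0,0,0,-1]]}}

```text
time: 15.52
position: [385.8, 265.5, 194.2]
tool_rot: [1.501, 2.756, 0.007]
force: [-0.4, -0.2, -2.1]
grip_width: 26.2
grip_force: 89.2
```

```bash
python3 st.py
```

```text
[ 0.224  0.603 -1.195  2.011  0.682  0.998 -0.739] p [385.8 265.5 194.2] psi 122.9 rz 0.007 t 15.5167 bottom 123.5516496758994
jig frame axis 6.2 1.1 F jig -0.4 -0.1 -2.1 [ 0.02 -0.02  0.01]
```

{"method": "move_arm", "body": {"increments": [[0.045,0.001,0,0,0,0,-1],[0.09,0.003,0,0,0,0,-1],[0.14,0.004,0,0,0,0,-1],[0.19,0.006,0,0,0,0,-1],[0.235,0.007,0,0,0,0,-1]]}}

```text
time: 15.93
position: [574.6, 268.9, 190.0]
tool_rot: [1.503, 2.758, -0.003]
force: [0.5, 0.5, -1.1]
grip_width: 25.8
grip_force: 89.3
```

{"method": "move_arm", "body": {"increments": [[0.03,0,0,0,0,0,-1],[0.036,0,-0.03,0,0,0,-1],[0.036,0,-0.06,0,0,0,-1],[0.036,0,-0.06,0,0,0,-1]]}}

```text
time: 16.27
position: [599.0, 267.4, 137.3]
tool_rot: [-1.501, -2.756, 0.013]
force: [-1.3, -1.0, -2.7]
grip_width: 25.9
grip_force: 89.3
```

```bash
python3 st.py
```

```text
[ 0.121  0.917 -1.     1.552  0.822  1.149 -0.487] p [599.  267.4 137.3] psi -237.1 rz 0.013 t 16.2667 bottom 66.6808014903618
jig frame axis 216.5 -33.7 F jig -1.4 -0.7 -2.7 [-0.1   0.11  0.06]
```

{"method": "move_arm", "body": {"increments": [[0.002,0.003,-0.02,0,0,0,-1],[0.002,0.003,-0.04,0,0,0,-1],[0.002,0.003,-0.055,0,0,0,-1],[0.002,0.003,-0.055,0,0,0,-1],[0.002,0.003,-0.055,0,0,0,-1]]}}

```text
time: 16.68
position: [602.3, 272.3, 99.4]
tool_rot: [-1.501, -2.759, 0.002]
force: [1.2, 0.6, -1.8]
grip_width: 26.2
grip_force: 89.3
```

```bash
python3 st.py
```

```text
[ 0.101  0.964 -0.969  1.56   0.865  1.095 -0.513] p [602.3 272.3  99.4] psi -237.1 rz 0.002 t 16.6833 bottom 28.8046860601889
jig frame axis 220.6 -29.5 F jig 1.3 0.3 -1.8 [0.03 0.06 0.  ]
```

{"method": "move_arm", "body": {"increments": [[0,0,-0.008,0,0,0,-1],[0,0,-0.015,0,0,0,-1],[0,0,-0.018,0,0,0,-1],[0,0,-0.018,0,0,0,-1]]}}

```text
time: 17.02
position: [602.5, 272.1, 85.0]
tool_rot: [-1.502, -2.759, 0.001]
force: [0.4, 0.3, -1.8]
grip_width: 26.1
grip_force: 89.3
```

{"method": "move_arm", "body": {"increments": [[0,0,-0.001,0,0,0,-1],[0,0,-0.002,0,0,0,-1],[0,0,-0.002,0,0,0,-1]]}}

```text
time: 17.27
position: [602.7, 272.5, 84.1]
tool_rot: [1.502, 2.759, 0.0]
force: [0.3, 0.5, -1.4]
grip_width: 26.4
grip_force: 89.3
```

```bash
python3 st.py
```

```text
[ 0.094  0.981 -0.955  1.564  0.882  1.074 -0.522] p [602.7 272.5  84.1] psi 122.9 rz 0.0 t 17.2667 bottom 13.525986700803628
jig frame axis 221.1 -29.3 F jig 0.4 0.4 -1.4 [0.01 0.02 0.02]
```

{"method": "move_arm", "body": {"increments": [[0,0,-0.001,0,0,0,-1],[0,0,-0.0015,0,0,0,-1],[0,0,-0.0015,0,0,0,-1]]}}

```text
time: 17.52
position: [602.7, 272.5, 82.8]
tool_rot: [1.502, 2.759, -0.0]
force: [0.0, -0.1, -1.2]
grip_width: 26.3
grip_force: 89.3
```

{"method": "move_arm", "body": {"increments": [[0,0,-0.0008,0,0,0,-1],[0,0,-0.0008,0,0,0,-1],[0,0,-0.0008,0,0,0,-1]]}}

```text
time: 17.77
position: [602.7, 272.5, 82.7]
tool_rot: [1.502, 2.759, 0.0]
force: [-1.6, -1.6, 2.4]
grip_width: 26.4
grip_force: 89.7
```

```bash
python3 st.py
```

```text
[ 0.094  0.983 -0.954  1.565  0.884  1.072 -0.523] p [602.7 272.5  82.7] psi 122.9 rz 0.0 t 17.7667 bottom 12.052226697563853
jig frame axis 221.1 -29.3 F jig -1.9 -1.3 2.4 [-0.25  0.34 -0.01]
```

{"method": "move_arm", "body": {"increments": [[0,0,0,0,0,0,-0.2],[0,0,0,0,0,0,0],[0,0,0,0,0,0,0.4],[0,0,0,0,0,0,0.8],[0,0,0,0,0,0,0.8]], "squeeze": 20}}

```text
time: 18.18
position: [602.7, 272.5, 82.1]
tool_rot: [1.502, 2.76, 0.0]
force: [-0.7, -0.1, -0.1]
grip_width: 76.3
grip_force: 0.0
```

{"method": "move_arm", "body": {"increments": [[0,0,0,0,0,0,0.9],[0,0,0.01,0,0,0,0.9],[0,0,0.03,0,0,0,0.9],[0,0,0.06,0,0,0,0.9],[0,0,0.09,0,0,0,0.9]]}}

```text
time: 18.6
position: [602.5, 272.7, 156.1]
tool_rot: [-1.501, -2.759, -0.0]
force: [0.6, -0.4, -0.1]
grip_width: 81.3
grip_force: 0.0
```

{"method": "move_arm", "body": {"increments": [[0,0,0.04,0,0,0,0.9],[0,0,0.08,0,0,0,0.9],[0,0,0.12,0,0,0,0.9],[-0.04,0,0.14,0,0,0,0.9],[-0.08,0,0.15,0,0,0,0.9]]}}

```text
time: 19.02
position: [539.5, 273.9, 278.7]
tool_rot: [1.503, 2.756, 0.009]
force: [-0.6, 0.4, 1.0]
grip_width: 81.3
grip_force: 0.0
```

{"method": "move_arm", "body": {"increments": [[-0.04,0,0.02,0,0,0,0.9],[-0.08,0,0.04,0,0,0,0.9],[-0.1,0,0.05,0,0,0,0.9],[-0.1,0,0.05,0,0,0,0.9]]}}

```text
time: 19.35
position: [455.2, 274.5, 317.8]
tool_rot: [1.492, 2.761, 0.003]
force: [1.0, 0.6, -0.1]
grip_width: 81.4
grip_force: 0.0
```

```bash
python3 st.py
python3 - <<'E'
from h import *
c=env.capture("side");t=env.capture("top")
A=cv2.resize(c["pixels"][110:245,150:350,::-1],None,fx=2,fy=2,interpolation=cv2.INTER_CUBIC)
B=cv2.resize(t["pixels"][100:300,190:320,::-1],None,fx=3,fy=3,interpolation=cv2.INTER_CUBIC)
im=np.zeros((600,800,3),np.uint8);im[:A.shape[0],:A.shape[1]]=A;im[:B.shape[0],405:405+B.shape[1]]=B
cv2.imwrite("pics/g.png",im)
E
```

```text
[ 0.26   0.531 -1.218  1.728  0.527  1.256 -0.504] p [455.2 274.5 317.8] psi 123.2 rz 0.003 t 19.35 bottom 247.23248940210382
jig frame axis 76.1 -2.0 F jig 1.1 0.4 -0.1 [ 0.04 -0.04  0.03]
```

View pics/g.png

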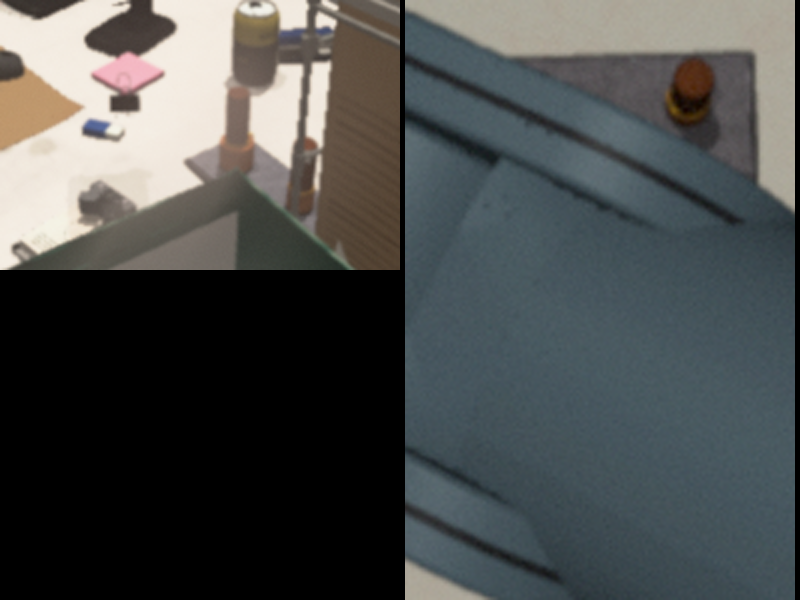

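The side picture shows both stamps upright on the ink pad: the large one at about (238,130) and the small one at about (305,175). The arm is clear of everything.

```bash
python3 -c "
from workcell import env
print(env.sign_off())"
```

```text
the job is handed in; nothing more can be done
None
```

The form was stamped once with the stamp seated against both fences and pressed at about 12–14 N for just over a second; it is back upright on the ink pad, the small stamp was left standing, and the job is handed in at about 19.5 s, but I never got a view of the print itself and inferred the rib-in-slot fit from position and forces.

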